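# Reset and lock the hold-down screw of a small board press

## Task

The hold-down screw of the small C-frame press stands clear of the power module lying in its bed. Loosen the jam nut by its long bar with the black ball, turn the screw clockwise by its short handle above the nut until its foot definitely but only moderately presses on the module (about 20 N), then tighten the jam nut again firmly so the screw is locked there. Do not squeeze the module hard, do not overtighten the nut, and leave the small circuit board, solder reel and solvent bottle alone.

Things in the scene. Friction and masses are not known exactly. Their poses are not given: they have to be found in the camera images.
- press_frame: Grey C-frame press, fixed. Base plate 160 x 100 x 14 mm; origin at the centre of its underside, on the worktop. x runs from the open nose (roughly towards the robot) to the column (at x = +58 mm, 30 x 56 mm, top at z = 80). An overarm 40 mm wide, z 60 to 78, carries the vertical screw, axis at x = -30 mm, y = 0.
- jam_nut (a joint): Angle of the nut, rad: 0 = just seated, positive = loosened (anticlockwise from above, up to 1.25), negative = tightened. At angle q the bar points 141 degrees + q, anticlockwise from the frame's +x. Starts at -0.13 to -0.10. Grips the screw below about +0.1, free above +0.2. Tight: below -0.08 after letting go. Overtightened: below -0.60.
- nut_top (a point): Centre of the top of the jam nut, 91 mm above the worktop: steel hexagon 24 mm across flats, 12 mm thick, on the overarm round the screw, with an 8 mm bar. Turning friction 0.45 N m (6 N at the ball, less when held still); below 0 the seat springs with about 2.6 N m per rad. A push that stands at 7 to 12 N across the ball leaves it tight, over 17 N may overtighten. Let go, it springs back 0.05 to 0.2 rad. It does not turn with the screw.
- bar_ball (a point): Centre of the black ball, 18 mm diameter, at the end of the nut's bar: 75 mm from the screw axis, 85 mm above the worktop, at the bar's height. Clear space below it down to the base (z = 14 mm) or the worktop. Move it sideways along its circle, pushing or with a finger on each side.
- screw_axis (a point): Fixed point on the screw's axis at the overarm, 80 mm above the worktop. The quick-lead screw (15 mm thread, right-hand) sinks 6 mm per rad turned clockwise from above. Turning takes 0.25 N m (5 N at its handle's ball, 2 to 3 N when held still) with the nut loose; locked with the nut tight; it stays where it is left. Hub on top: 24 mm diameter.
- handle_ball (a point): Centre of the steel ball, 16 mm diameter, at the end of the screw's one-sided 7 mm handle, above the nut: 50 mm from the axis, about 112 mm above the worktop at the start, sinking with the screw (6 mm per rad). Starts pointing about 60 degrees (+-9) anticlockwise from the frame's +x. Move it along its circle, pushing or with a finger on each side.
- module: Power module fixed in the bed; origin on the worktop below the screw axis. Grey top 40 x 32 mm, about 29 mm above the origin, but up to 2.5 mm more or less each time: touch must be felt. Screw foot: sprung, 22 mm diameter, 78 mm below handle_ball's height. Once it touches, pressure grows about 120 N per rad, the push on the handle ball 0.12 N per N. Must end pressed 8 to 35 N; 55 N cracks it.
- small_board: Bystander: small green circuit board, 32 x 44 x 10 mm, left of the press. Origin at the centre of its underside.
- solder_reel: Bystander: small white solder reel, 53 x 56 x 20 mm, right of the press. Origin at the centre of its underside.
- solvent_bottle: Bystander: white solvent bottle with pump lid, 59 mm across, 121 mm tall, standing left of the small board. Origin at the centre of its underside.

How it is judged:
On the way, in this order (a step that is already met when the one before it is completed fails the run):
1. the jam nut is loosened by its bar (more than 0.3 rad past seating) with the foot still clear of the module (value of joint jam_nut above 0.3 rad and contact force between module and anything else below 0.5 N), for 0.1 s.
2. with the nut still loose, the screw is turned down until its foot bears on the module with 8 to 35 N (value of joint jam_nut above 0.1 rad and contact force between module and anything else between 8 and 35 N), for 0.2 s.
3. the jam nut is tight again (value of joint jam_nut below -0.08 rad), for 0.1 s.
At the end, for the whole second after the job is handed in: The jam nut is tight (below -0.08 rad, not past -0.60) and the screw's foot bears on the module with 8 to 35 N (value of joint jam_nut between -0.6 and -0.08 rad and contact force between module and anything else between 8 and 35 N); the robot touches nothing.
It fails at once if the module is pressed with more than 55 N (contact force between module and anything else above 55 N).
It fails at once if the jam nut is overtightened (past -0.60 rad) (value of joint jam_nut below -0.6 rad).
It fails at once if the small circuit board, solder reel or solvent bottle are moved by more than 20 mm (distance of any of small_board, solder_reel, solvent_bottle from where it was at the start of the episode above 0.02 m).
It also fails if it takes over 72 s, if anything falls off the work surface, if the arm or the gripper's body presses on something with over 40 N, if the wrist force passes 120 N, or if a joint passes its speed limit or range.

## Robot

A 6-joint arm with a two-finger parallel gripper is mounted at the origin on a cart in front of the work surface, level with it; the furniture and walls round the work are solid. World frame = base frame: x ahead of the robot, y to its left, z up, the work surface at z = 0. Lengths are in m, angles in rad, forces in N, time in s.
With the tool pointing down it reaches from about 0.35 to 0.725 m from the base axis. Payload 4.3 kg.
Tool frame: the origin (TCP) lies on the centre line of the jaws, within the pads' length; the fingertips stand 22 mm ahead of it and the grasp point (between the pads) lies 3 mm ahead of it (tcp_to_tips is the distance from the TCP to the fingertips, in m); z points along the fingers, y is the direction in which the jaws open and shut (so a half turn about z gives the same grasp; the last joint's range is limited). The gripper opens to 85 mm and grips with 20 to 120 N. Pads are 22 mm wide; open, the fingers measure 114 mm over their backs; the gripper's body (76 mm by 85 mm) begins 54 mm behind the grasp point. The pads swing forward as they close: fully open they stand 13 mm farther back than shut.
Start: joints at [-1.381, 0.377, 0.081, 1.274, 0, 1.46], TCP at [0.17, -0.549, 0.253] pointing down, gripper open.
Joint ranges: [-2.72, 2.72], [-0.84, 1.66], [-1.02, 1.22], [-1.77, 2.12], [-1.37, 1.28], [-3.14, 3.14]. Speed limits (rad/s): [2.57, 2.57, 3.14, 3.14, 3.14, 3.14].

## Interface

Orientations are given as a unit quaternion [w, x, y, z].
In Python, from bench import * gives the robot as it stands.
- The arm moves only by the shell command python3 -m creep 'ROWS' [FORCE]. ROWS is JSON, a list of rows, each a list of 3 entries, a list of its own where there are three numbers: the shift along the world's x, y, z in cm, then the turn, a rotation vector about the world's x, y, z in rad, then the opening, from 0 (shut) to 1 (fully open). In form: [[[x, y, z], [ax, ay, az], gripper], ...]. A call has exactly 10 rows; each row is the pose to reach, as a shift and turn from the pose commanded when the call began; what a row does not reach only later rows make up. A row lasts 1/8 s, in which the tool goes at most 62.5 mm and 10.7 degrees, less where a joint would pass 70% of its speed; a pose out of reach is approached as far as the arm can. A call with a gripper value outside its range is refused whole. The fingers move at their own pace and stop on an object; FORCE is the grip in N (left out, the last holds). Time passes only in rows, so rows that repeat a pose let the fingers close, or fill a call up. It gives the time, the measured TCP pose, the force and the opening at its end, in the units of the state.
- read_state(): the state, without advancing time (a new reading comes with each control period).
- read_camera(name): name is "scene" or "top" or "wrist"; returns a dict with "image" (400x640x3 uint8, blue, green, red), "vertical_fov" (degrees; the focal length in pixels is half the picture's height over the tangent of half this angle, whatever the lens; pixels are square), "cx", "cy" (the principal point, pixels), "origin" and "orientation" of the camera in the world. Camera axes: x right, y down, z forward; pixel columns grow to the right and rows downward; lengths in m; the calibration is good to about 2 mm. A picture is of the moment at which its call begins. There is no depth.
- hand_in(): hands the job in, once; it reports no verdict.
The state is a dict: "t": time; "joint_pos": joint angles; "joint_velocities": joint speeds; "joint_torque": joint torques, N m; "tool_pos": TCP position; "eef_rot": TCP orientation; "contact_force": force on the tool from outside, world axes, zero at the start; "ft_torque": the same for the moment, N m; "finger_gap": finger opening in m.
Only numpy, scipy, OpenCV 4.12 (cv2) and the standard library are available. Lean on these libraries where they do the work, as an engineer would, in place of code of your own. Each camera call takes 0.05 s, during which the arm holds its last target.

## Working session

There is one attempt and no reset: what is moved stays moved. The work goes in short steps, Python scripts to look and compute and a shell command to move; the robot and the scene stay as the last step left them, time stands still between calls to the robot, and variables do not carry over. Pictures are saved under pics/ and viewed, and the job is handed in when it is done.

```bash
ls; mkdir -p pics; cat > h.py <<'E'
import numpy as np, cv2
from bench import *
from scipy.spatial.transform import Rotation as R
def snap(n,f):
    c=read_camera(n); cv2.imwrite('pics/'+f,c['image']); return c
def K(c): 
    return (c['image'].shape[0]/2)/np.tan(np.radians(c['vertical_fov'])/2)
def rot(c):
    q=c['orientation']; return R.from_quat([q[1],q[2],q[3],q[0]]).as_matrix()
def ray(c,u,v):
    f=K(c); d=rot(c)@np.array([(u-c['cx'])/f,(v-c['cy'])/f,1]); return np.array(c['origin']),d
def onz(c,u,v,z):
    o,d=ray(c,u,v); return o+d*(z-o[2])/d[2]
def proj(c,p):
    x=rot(c).T@(np.array(p)-np.array(c['origin'])); f=K(c); return c['cx']+f*x[0]/x[2], c['cy']+f*x[1]/x[2]
E
python3 - <<'E'
from h import *
import pickle
s=read_state(); print({k:np.round(v,3) for k,v in s.items()})
for n in ('scene','top','wrist'):
    c=snap(n,n+'0.png'); pickle.dump(c,open(n+'0.pkl','wb')); print(n,c['vertical_fov'],c['cx'],c['cy'],np.round(c['origin'],3),np.round(c['orientation'],3))
E
```

```text
pics
{'t': np.float64(0.0), 'joint_pos': array([-1.381,  0.378,  0.08 ,  1.274, -0.   ,  1.461]), 'joint_velocities': array([ 0.   , -0.001,  0.001,  0.   ,  0.001,  0.   ]), 'joint_torque': array([-2.0000e-03, -4.6361e+01,  2.6987e+01,  2.1000e-02, -0.0000e+00,
       -0.0000e+00]), 'tool_pos': array([ 0.17 , -0.549,  0.252]), 'eef_rot': array([-0.001,  0.989,  0.149, -0.   ]), 'contact_force': array([-0.63 ,  0.11 ,  0.197]), 'ft_torque': array([-0.019, -0.037, -0.028]), 'finger_gap': np.float64(0.085)}
scene 46.92732884245311 324.55218841839854 192.39116743716403 [-0.16   0.465  0.769] [ 0.233 -0.491  0.761 -0.354]
top 46.81050558045384 324.7236748446945 190.37895183386928 [0.409 0.131 1.055] [-0.046  0.715 -0.695  0.06 ]
wrist 60.89137407715412 319.48884695448857 198.86323671863718 [ 0.233 -0.529  0.374] [ 0.107  0.797 -0.588 -0.08 ]
```

View pics/scene0.png

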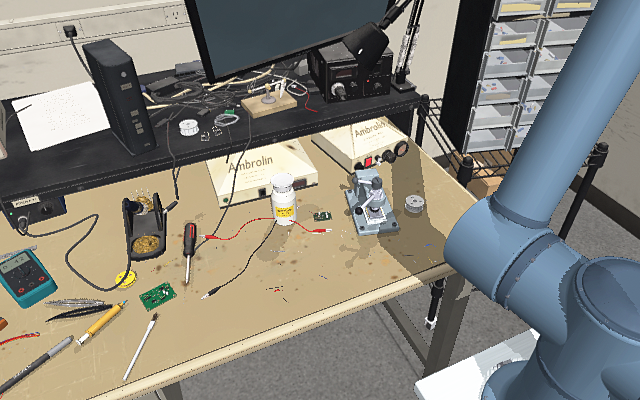

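View pics/top0.png

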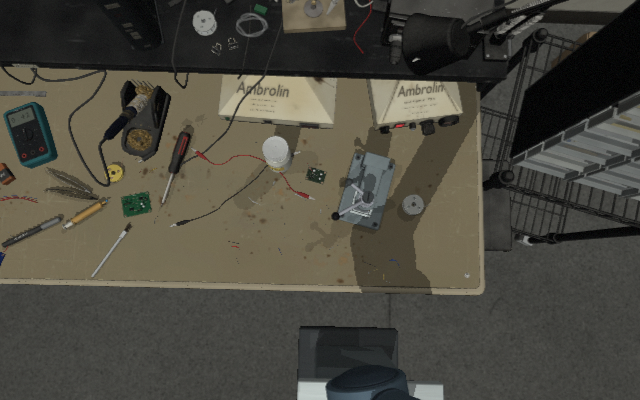

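```bash
python3 - <<'E'
from h import *
import pickle
t=pickle.load(open('top0.pkl','rb'));s=pickle.load(open('scene0.pkl','rb'))
a=cv2.resize(t['image'][140:240,300:440],None,fx=5.7,fy=5.7,interpolation=cv2.INTER_CUBIC);cv2.imwrite('pics/tz.png',a)
a=cv2.resize(s['image'][150:250,300:440],None,fx=5.7,fy=5.7,interpolation=cv2.INTER_CUBIC);cv2.imwrite('pics/sz.png',a)
E
```

```text
(no output)
```

View pics/tz.png

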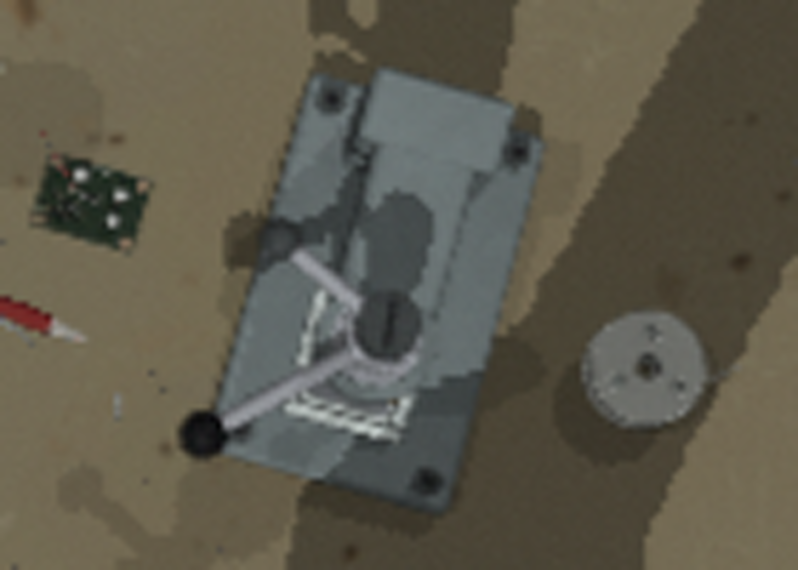

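View pics/sz.png

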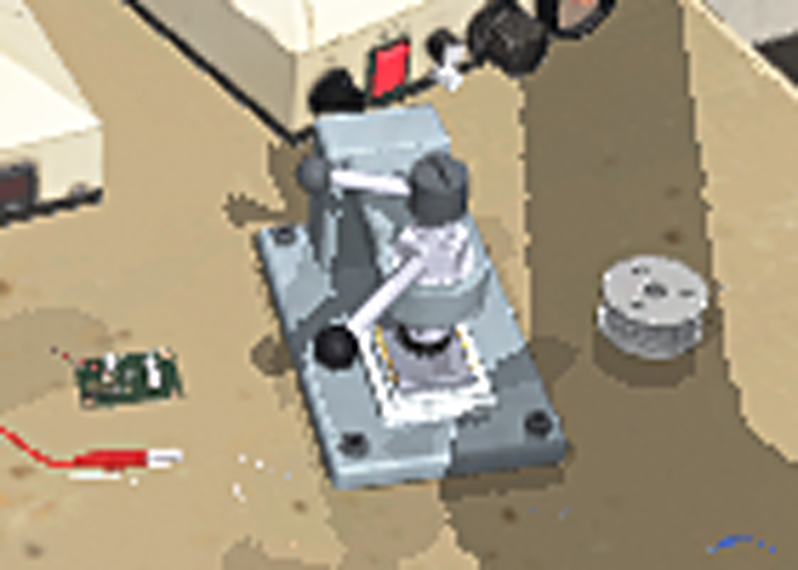

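The zooms show the black ball at top-view zoom pixel (204,433), the handle ball at (282,238) and the hub at (388,325). The base corners are near (315,72), (542,142), (447,510) and (213,445).

```bash
python3 - <<'E'
from h import *
import pickle
t=pickle.load(open('top0.pkl','rb'));s=pickle.load(open('scene0.pkl','rb'))
Z=lambda u,v:((u+.5)/5.7-.5+300,(v+.5)/5.7-.5+140)
S=lambda u,v:((u+.5)/5.7-.5+300,(v+.5)/5.7-.5+150)
P=[onz(t,*Z(*p),.014)[:2] for p in [(315,72),(542,142),(447,510),(213,445)]]
P=np.array(P); print(P.round(4))
c=P.mean(0); x=(P[0]+P[1]-P[2]-P[3])/2; y=(P[0]+P[3]-P[1]-P[2])/2
print('c',c,np.linalg.norm(x),np.linalg.norm(y),np.degrees(np.arctan2(x[1],x[0])),np.degrees(np.arctan2(-y[0],y[1])))
th=np.arctan2(x[1],x[0]); e=np.array([np.cos(th),np.sin(th)]); ax=c-.03*e
print('axis',ax)
b=onz(t,*Z(204,433),.085); h=onz(t,*Z(282,238),.112); hub=onz(t,*Z(388,325),.124)
print('ball',b,'handle',h,'hub',hub)
for n,p in(('b',b),('h',h)):
  d=p[:2]-ax; print(n,np.linalg.norm(d),np.degrees(np.arctan2(d[1],d[0])-th)%360)
def tri(a,b):
    o1,d1=ray(t,*a);o2,d2=ray(s,*b);d1/=np.linalg.norm(d1);d2/=np.linalg.norm(d2)
    k=np.linalg.lstsq(np.c_[d1,-d2],o2-o1,rcond=None)[0];p,q=o1+k[0]*d1,o2+k[1]*d2;return (p+q)/2,np.linalg.norm(p-q)
print(tri(Z(204,433),S(335,346)),tri(Z(282,238),S(314,172)))
for n,pz in(('board',(92,202)),('reel',(645,368))): print(n,onz(t,*Z(*pz),.01))
print('bottle',onz(t,277,150,.12))
E
```

```text
[[ 0.6571  0.0451]
 [ 0.631  -0.0473]
 [ 0.4812 -0.0102]
 [ 0.5044  0.0831]]
c [0.56839864 0.01767475] 0.15581681958739182 0.09604282028211783 -13.94783737373673 -14.85502198990748
axis [0.53928318 0.02490591]
ball [0.50223186 0.08977749 0.085     ] handle [0.57155388 0.06418603 0.112     ] hub [0.53908819 0.02651527 0.124     ]
b 0.07470690728372262 133.6806262654297
h 0.0508362695249887 64.54291322797933
(array([0.50239396, 0.08991165, 0.08430148]), np.float64(0.000379064746577794)) (array([0.57168654, 0.06452525, 0.11229604]), np.float64(0.0007345545810913496))
board [0.60151276 0.13389394 0.01      ]
reel [ 0.5406029 -0.0898153  0.01     ]
bottle [0.63144232 0.21521646 0.12      ]
```

```bash
python3 -m creep '[[[2.7,5.1,0],[0,0,0.15],0.6],[[5.4,10.2,0],[0,0,0.3],0.5],[[8.1,15.3,0],[0,0,0.45],0.5],[[10.8,20.4,0],[0,0,0.6],0.5],[[13.5,25.5,0],[0,0,0.75],0.5],[[16.2,30.6,0],[0,0,0.9],0.5],[[18.9,35.7,0],[0,0,1.05],0.5],[[21.6,40.8,0],[0,0,1.2],0.5],[[24.3,45.9,-1],[0,0,1.35],0.5],[[27,51,-2],[0,0,1.5],0.5]]' 20
```

```text
t: 1.4
tool_pos: [0.4405, -0.0376, 0.2332]
eef_rot: [0.0, 0.62, 0.785, 0.0]
contact_force: [1.1, -1.2, 0.7]
finger_gap: 0.0426
```

```bash
python3 -m creep '[[[2.4,5,0],[0,0,0.1],0.5],[[4.8,10,0],[0,0,0.2],0.5],[[6.2,12.9,0],[0,0,0.29],0.5],[[6.2,12.9,-2],[0,0,0.29],0.5],[[6.2,12.9,-4],[0,0,0.29],0.5],[[6.2,12.9,-6],[0,0,0.29],0.5],[[6.2,12.9,-6],[0,0,0.29],0.5],[[6.2,12.9,-6],[0,0,0.29],0.5],[[6.2,12.9,-6],[0,0,0.29],0.5],[[6.2,12.9,-6],[0,0,0.29],0.5]]'
python3 - <<'E'
from h import *
c=snap('wrist','w1.png');snap('scene','s1.png')
print([np.round(proj(c,p),1) for p in ([.5023,.0898,.085],[.5716,.0643,.112])])
E
```

```text
t: 2.65
tool_pos: [0.5024, 0.0896, 0.1741]
eef_rot: [0.001, 0.502, 0.865, 0.0]
contact_force: [-0.5, 0.4, 0.0]
finger_gap: 0.0427
[array([319.9, 212.6]), array([397.1, 313.2])]
```

View pics/w1.png

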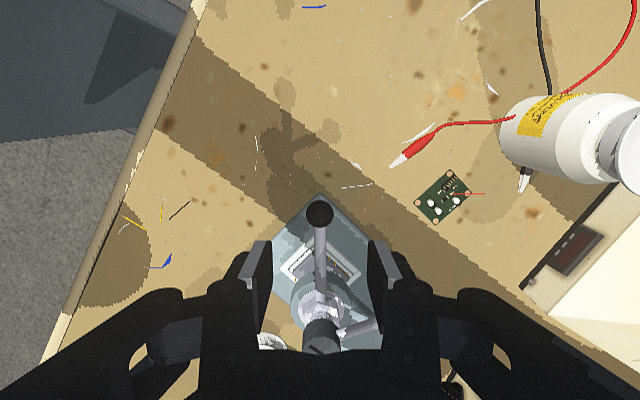

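View pics/s1.png

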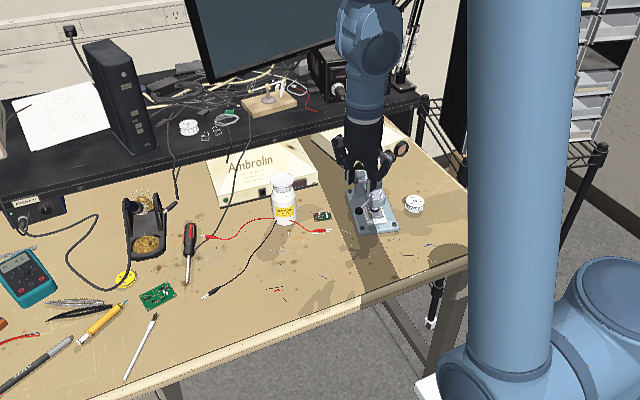

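The black ball is at (320,213) in the wrist view, exactly where it was predicted, and both fingers are clear of the handle. Descending now.

```bash
python3 -m creep '[[[0,0,-2],[0,0,0],0.5],[[0,0,-4],[0,0,0],0.5],[[0,0,-6],[0,0,0],0.5],[[0,0,-7.2],[0,0,0],0.5],[[0,0,-8],[0,0,0],0.45],[[0,0,-8],[0,0,0],0.28],[[0,0,-8],[0,0,0],0.28],[[0,0,-8],[0,0,0],0.28],[[0,0,-8],[0,0,0],0.28],[[0,0,-8],[0,0,0],0.28]]' 20
python3 - <<'E'
import numpy as np
A=np.array([.5395,.0253])
a0=np.arctan2(.0898-.0253,.5023-.5395)
for k in range(1,11):
    a=a0+k*.07
    print(k,np.round(100*(.0745*np.array([np.cos(a)-np.cos(a0),np.sin(a)-np.sin(a0)])),2),round(.07*k,2))
E
```

```text
t: 4.0
tool_pos: [0.502, 0.0896, 0.0935]
eef_rot: [0.0, 0.502, 0.865, 0.0]
contact_force: [-0.2, 0.1, -0.4]
finger_gap: 0.0239
1 [-0.44 -0.28] 0.07
2 [-0.86 -0.58] 0.14
3 [-1.26 -0.92] 0.21
4 [-1.64 -1.28] 0.28
5 [-1.99 -1.67] 0.35
6 [-2.31 -2.08] 0.42
7 [-2.6  -2.51] 0.49
8 [-2.86 -2.96] 0.56
9 [-3.09 -3.43] 0.63
10 [-3.28 -3.92] 0.7
```

```bash
python3 -m creep '[[[-0.44,-0.28,0],[0,0,0.07],0.28],[[-0.86,-0.58,0],[0,0,0.14],0.28],[[-1.26,-0.92,0],[0,0,0.21],0.28],[[-1.64,-1.28,0],[0,0,0.28],0.28],[[-1.99,-1.67,0],[0,0,0.35],0.28],[[-2.31,-2.08,0],[0,0,0.42],0.28],[[-2.6,-2.51,0],[0,0,0.49],0.28],[[-2.86,-2.96,0],[0,0,0.56],0.28],[[-3.09,-3.43,0],[0,0,0.63],0.28],[[-3.28,-3.92,0],[0,0,0.7],0.28]]'
python3 - <<'E'
from h import *
c=snap('wrist','w2.png');s=read_state();print(s['tool_pos'],s['contact_force'])
E
```

```text
t: 5.25
tool_pos: [0.4706, 0.0517, 0.0937]
eef_rot: [0.001, 0.173, 0.985, 0.002]
contact_force: [3.8, 5.3, -2.6]
finger_gap: 0.0239
[0.47038098 0.05121734 0.09371   ] [ 3.49019628  3.97611186 -2.24161223]
```

View pics/w2.png

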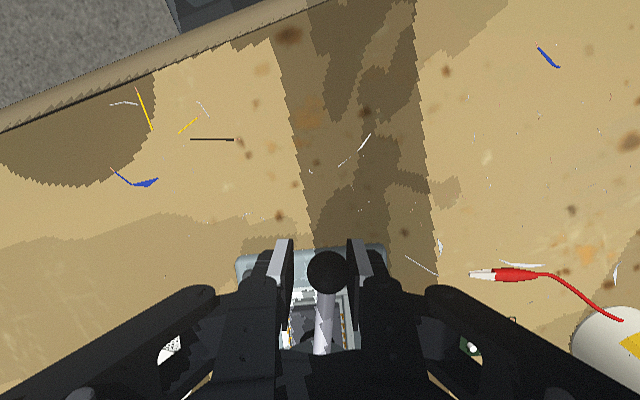

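```bash
python3 -m creep '[[[0.1,0.2,0],[0,0,0],0.5],[[0.1,0.2,3],[0,0,0],0.5],[[0.1,0.2,8],[0,0,0.16],0.5],[[2,0.5,8],[0,0,0.33],0.5],[[5,0.8,8],[0,0,0.5],0.5],[[8,1.1,8],[0,0,0.67],0.5],[[10.2,1.4,8],[0,0,0.84],0.5],[[10.2,1.4,8],[0,0,1.0],0.5],[[10.2,1.4,8],[0,0,1.14],0.5],[[10.2,1.4,8],[0,0,1.24],0.5]]'
python3 - <<'E'
from h import *
c=snap('wrist','w3.png');c=snap('top','t3.png');s=read_state();print(s['tool_pos'],s['eef_rot'],s['joint_pos'],s['contact_force'])
a=cv2.resize(c['image'][100:260,260:460],None,fx=4,fy=4);cv2.imwrite('pics/t3.png',a[:600])
E
```

```text
t: 6.55
tool_pos: [0.5707, 0.0644, 0.173]
eef_rot: [-0.001, -0.431, 0.902, 0.0]
contact_force: [-0.1, 0.0, -0.4]
finger_gap: 0.0426
[0.5707128  0.06440478 0.1730892 ] [-5.32129279e-04 -4.29370387e-01  9.03128334e-01  3.45132825e-06] [ 2.16248493e-03  4.10249430e-01 -7.98298059e-02  1.08168219e+00
 -4.48641180e-04 -8.85428464e-01] [ 0.51910146 -0.46832097  0.51191319]
```

View pics/w3.png

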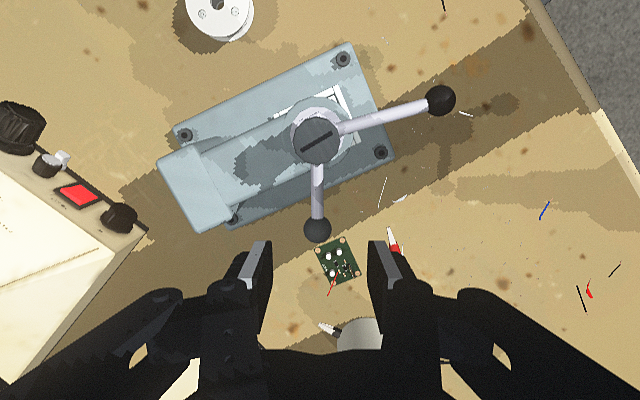

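View pics/t3.png

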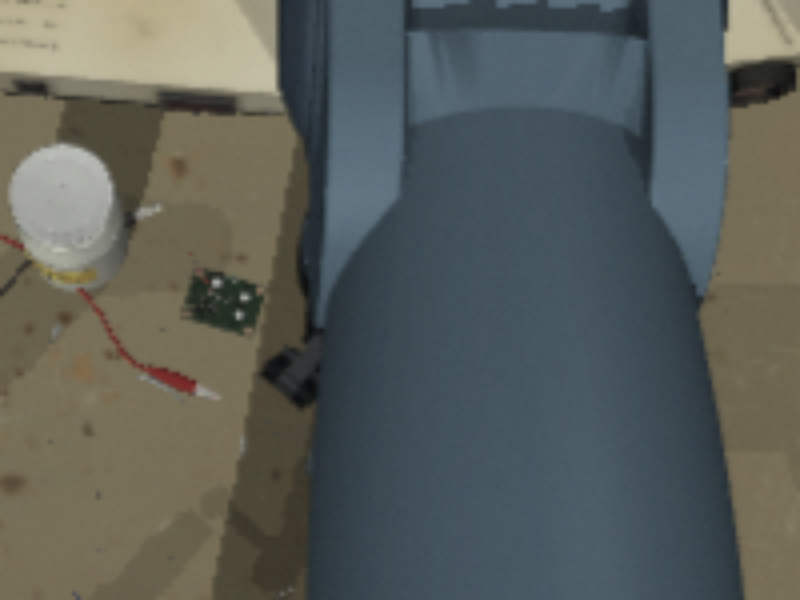

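The wrist view shows the bar ball loosened at (441,100), the hub at (317,140) and the handle ball at (318,229), centred between the fingers at x 265 to 370. I'll measure both balls from this view.

```bash
python3 - <<'E'
from h import *
c=read_camera('wrist')
A=np.array([.5395,.0253])
for n,p,z in(('nut',(441,100),.085),('han',(317.5,229.5),.112),('hub',(317,140),.122)):
    w=onz(c,*p,z);d=w[:2]-A;print(n,w,np.linalg.norm(d),np.degrees(np.arctan2(d[1],d[0])))
E
```

```text
nut [0.47020451 0.05563507 0.085     ] 0.07564444370924796 156.35792822828174
han [0.57194743 0.06481828 0.112     ] 0.05113247686902864 50.61147447271266
hub [0.53952785 0.02483534 0.122     ] 0.0004654924395155362 -86.56982420756401
```

```bash
python3 -m creep '[[[0.1,0,-1.5],[0,0,0],0.5],[[0.1,0,-3],[0,0,0],0.5],[[0.1,0,-4.2],[0,0,0],0.5],[[0.1,0,-5],[0,0,0],0.45],[[0.1,0,-5],[0,0,0],0.25],[[0.1,0,-5],[0,0,0],0.25],[[0.1,0,-5],[0,0,0],0.25],[[0.1,0,-5],[0,0,0],0.25],[[0.1,0,-5],[0,0,0],0.25],[[0.1,0,-5],[0,0,0],0.25]]' 20
python3 - <<'E'
import numpy as np
a0=np.radians(50.6)
for k in range(0,41):
    a=a0-k*.04
    d=100*.05*np.array([np.cos(a)-np.cos(a0),np.sin(a)-np.sin(a0)])
    print(round(-.04*k,2),*np.round(d,2),round(-.6*.04*k,2))
E
python3 - <<'E'
from h import *
c=snap('wrist','w4.png')
E
```

```text
t: 7.95
tool_pos: [0.5721, 0.0644, 0.1234]
eef_rot: [0.0, -0.43, 0.903, 0.0]
contact_force: [0.4, 0.4, -0.3]
finger_gap: 0.0215
-0.0 0.0 0.0 -0.0
-0.04 0.15 -0.13 -0.02
-0.08 0.3 -0.27 -0.05
-0.12 0.44 -0.41 -0.07
-0.16 0.58 -0.55 -0.1
-0.2 0.7 -0.71 -0.12
-0.24 0.83 -0.87 -0.14
-0.28 0.94 -1.03 -0.17
-0.32 1.05 -1.19 -0.19
-0.36 1.16 -1.37 -0.22
-0.4 1.25 -1.54 -0.24
-0.44 1.34 -1.72 -0.26
-0.48 1.43 -1.9 -0.29
-0.52 1.5 -2.09 -0.31
-0.56 1.57 -2.28 -0.34
-0.6 1.63 -2.47 -0.36
-0.64 1.68 -2.66 -0.38
-0.68 1.72 -2.85 -0.41
-0.72 1.76 -3.05 -0.43
-0.76 1.79 -3.25 -0.46
-0.8 1.81 -3.45 -0.48
-0.84 1.82 -3.65 -0.5
-0.88 1.83 -3.85 -0.53
-0.92 1.82 -4.05 -0.55
-0.96 1.81 -4.25 -0.58
-1.0 1.79 -4.45 -0.6
-1.04 1.76 -4.64 -0.62
-1.08 1.73 -4.84 -0.65
-1.12 1.69 -5.04 -0.67
-1.16 1.64 -5.23 -0.7
-1.2 1.58 -5.42 -0.72
-1.24 1.51 -5.61 -0.74
-1.28 1.44 -5.8 -0.77
-1.32 1.36 -5.98 -0.79
-1.36 1.27 -6.16 -0.82
-1.4 1.17 -6.33 -0.84
-1.44 1.07 -6.51 -0.86
-1.48 0.96 -6.67 -0.89
-1.52 0.85 -6.84 -0.91
-1.56 0.72 -7.0 -0.94
-1.6 0.6 -7.15 -0.96
```

View pics/w4.png

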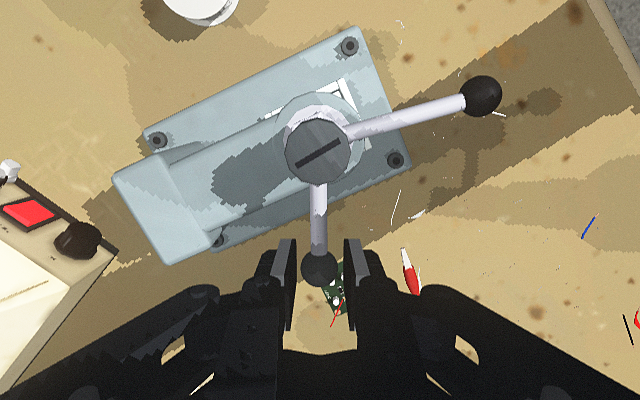

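```bash
python3 -m creep '[[[0.15,-0.13,-0.02],[0,0,-0.04],0.25],[[0.3,-0.27,-0.05],[0,0,-0.08],0.25],[[0.44,-0.41,-0.07],[0,0,-0.12],0.25],[[0.58,-0.55,-0.1],[0,0,-0.16],0.25],[[0.7,-0.71,-0.12],[0,0,-0.2],0.25],[[0.83,-0.87,-0.14],[0,0,-0.24],0.25],[[0.94,-1.03,-0.17],[0,0,-0.28],0.25],[[1.05,-1.19,-0.19],[0,0,-0.32],0.25],[[1.1,-1.28,-0.2],[0,0,-0.34],0.25],[[1.16,-1.37,-0.22],[0,0,-0.36],0.25]]'
cat > f.py <<'E'
from h import *
s=read_state();A=np.array([.5395,.0253]);p=s['tool_pos'];d=p[:2]-A;a=np.arctan2(d[1],d[0]);F=s['contact_force'];T=s['ft_torque']
# force on tool, tangential (anticlockwise = resisting)
tg=np.array([-np.sin(a),np.cos(a)]);rd=np.array([np.cos(a),np.sin(a)])
print('t%.2f ang %.4f dphi %.4f r %.4f z %.4f Ft %.2f Fr %.2f Fz %.2f T'%(s['t'],a,a-np.radians(50.6),np.linalg.norm(d),p[2],F[:2]@tg,F[:2]@rd,F[2]),np.round(T,3),'gap %.4f'%s['finger_gap'])
E
python3 f.py
```

```text
t: 9.25
tool_pos: [0.5838, 0.0508, 0.121]
eef_rot: [0.0, -0.26, 0.965, 0.0]
contact_force: [-1.2, 3.6, 0.4]
finger_gap: 0.0213
t9.25 ang 0.5232 dphi -0.3600 r 0.0511 z 0.1210 Ft 3.73 Fr 0.74 Fz 0.36 T [ 0.914  0.356 -0.036] gap 0.0213
```

```bash
python3 -m creep '[[[0.02,-0.04,0],[0,0,-0.01],0.25],[[0.05,-0.09,-0.01],[0,0,-0.02],0.25],[[0.07,-0.13,-0.02],[0,0,-0.03],0.25],[[0.09,-0.18,-0.02],[0,0,-0.04],0.25],[[0.11,-0.22,-0.03],[0,0,-0.05],0.25],[[0.14,-0.27,-0.04],[0,0,-0.06],0.25],[[0.16,-0.31,-0.04],[0,0,-0.07],0.25],[[0.18,-0.36,-0.05],[0,0,-0.08],0.25],[[0.21,-0.4,-0.05],[0,0,-0.09],0.25],[[0.23,-0.45,-0.06],[0,0,-0.1],0.25]]'; python3 f.py
python3 - <<'E'
import numpy as np
for a in (.423,.323,.223,.123,.023,-.077,-.177,-.277,-.377):
    print(a,np.round(5*np.array([np.cos(a-.1)-np.cos(a),np.sin(a-.1)-np.sin(a)]),2))
E
```

```text
t: 10.5
tool_pos: [0.5862, 0.0464, 0.1205]
eef_rot: [0.0, -0.212, 0.977, 0.0]
contact_force: [-0.5, 4.4, -0.1]
finger_gap: 0.0211
t10.50 ang 0.4243 dphi -0.4588 r 0.0512 z 0.1205 Ft 4.22 Fr 1.36 Fz -0.15 T [0.949 0.125 0.005] gap 0.0211
0.423 [ 0.18 -0.47]
0.323 [ 0.13 -0.48]
0.223 [ 0.09 -0.49]
0.123 [ 0.04 -0.5 ]
0.023 [-0.01 -0.5 ]
-0.077 [-0.06 -0.5 ]
-0.177 [-0.11 -0.49]
-0.277 [-0.16 -0.47]
-0.377 [-0.21 -0.45]
```

```bash
python3 -m creep '[[[0.02,-0.05,0],[0,0,-0.01],0.25],[[0.04,-0.09,-0.01],[0,0,-0.02],0.25],[[0.05,-0.14,-0.02],[0,0,-0.03],0.25],[[0.07,-0.19,-0.02],[0,0,-0.04],0.25],[[0.09,-0.23,-0.03],[0,0,-0.05],0.25],[[0.11,-0.28,-0.04],[0,0,-0.06],0.25],[[0.13,-0.33,-0.04],[0,0,-0.07],0.25],[[0.14,-0.38,-0.05],[0,0,-0.08],0.25],[[0.16,-0.42,-0.05],[0,0,-0.09],0.25],[[0.18,-0.47,-0.06],[0,0,-0.1],0.25]]'; python3 f.py
python3 -m creep '[[[0.01,-0.05,0],[0,0,-0.01],0.25],[[0.03,-0.1,-0.01],[0,0,-0.02],0.25],[[0.04,-0.14,-0.02],[0,0,-0.03],0.25],[[0.05,-0.19,-0.02],[0,0,-0.04],0.25],[[0.07,-0.24,-0.03],[0,0,-0.05],0.25],[[0.08,-0.29,-0.04],[0,0,-0.06],0.25],[[0.09,-0.34,-0.04],[0,0,-0.07],0.25],[[0.1,-0.38,-0.05],[0,0,-0.08],0.25],[[0.12,-0.43,-0.05],[0,0,-0.09],0.25],[[0.13,-0.48,-0.06],[0,0,-0.1],0.25]]'; python3 f.py
```

```text
t: 11.75
tool_pos: [0.5881, 0.0417, 0.1199]
eef_rot: [0.0, -0.163, 0.987, 0.0]
contact_force: [-0.8, 5.0, -0.1]
finger_gap: 0.0214
t11.75 ang 0.3248 dphi -0.5583 r 0.0513 z 0.1199 Ft 5.03 Fr 0.81 Fz -0.14 T [ 0.993  0.113 -0.047] gap 0.0214
t: 13.0
tool_pos: [0.5896, 0.0369, 0.1194]
eef_rot: [0.001, -0.114, 0.994, 0.0]
contact_force: [0.6, 5.2, -1.4]
finger_gap: 0.0215
t13.00 ang 0.2274 dphi -0.6558 r 0.0514 z 0.1194 Ft 4.94 Fr 1.78 Fz -1.44 T [ 0.962  0.024 -0.031] gap 0.0215
```

```bash
python3 -m creep '[[[0.01,-0.05,0],[0,0,-0.01],0.25],[[0.02,-0.1,-0.01],[0,0,-0.02],0.25],[[0.03,-0.15,-0.02],[0,0,-0.03],0.25],[[0.04,-0.2,-0.02],[0,0,-0.04],0.25],[[0.04,-0.25,-0.03],[0,0,-0.05],0.25],[[0.05,-0.29,-0.04],[0,0,-0.06],0.25],[[0.06,-0.34,-0.04],[0,0,-0.07],0.25],[[0.07,-0.39,-0.05],[0,0,-0.08],0.25],[[0.08,-0.44,-0.05],[0,0,-0.09],0.25],[[0.09,-0.49,-0.06],[0,0,-0.1],0.25]]'; python3 f.py
```

```text
t: 14.25
tool_pos: [0.5906, 0.0319, 0.1188]
eef_rot: [0.001, -0.064, 0.998, 0.0]
contact_force: [0.0, 3.5, -1.2]
finger_gap: 0.0214
t14.25 ang 0.1289 dphi -0.7542 r 0.0515 z 0.1188 Ft 3.45 Fr 0.48 Fz -1.17 T [ 0.978 -0.073 -0.033] gap 0.0214
```

```bash
python3 -m creep '[[[0,-0.05,0],[0,0,-0.01],0.25],[[0.01,-0.1,-0.01],[0,0,-0.02],0.25],[[0.01,-0.15,-0.02],[0,0,-0.03],0.25],[[0.02,-0.2,-0.02],[0,0,-0.04],0.25],[[0.02,-0.25,-0.03],[0,0,-0.05],0.25],[[0.02,-0.3,-0.04],[0,0,-0.06],0.25],[[0.03,-0.35,-0.04],[0,0,-0.07],0.25],[[0.03,-0.4,-0.05],[0,0,-0.08],0.25],[[0.04,-0.45,-0.05],[0,0,-0.09],0.25],[[0.04,-0.5,-0.06],[0,0,-0.1],0.25]]'; python3 f.py
```

```text
t: 15.5
tool_pos: [0.5911, 0.0269, 0.1182]
eef_rot: [0.001, -0.014, 1.0, 0.0]
contact_force: [1.0, 4.7, -1.8]
finger_gap: 0.0218
t15.50 ang 0.0314 dphi -0.8518 r 0.0516 z 0.1182 Ft 4.70 Fr 1.16 Fz -1.75 T [ 0.937 -0.18  -0.046] gap 0.0218
```

```bash
python3 -m creep '[[[0,-0.05,0],[0,0,-0.01],0.25],[[0,-0.1,-0.01],[0,0,-0.02],0.25],[[0,-0.15,-0.02],[0,0,-0.03],0.25],[[0,-0.2,-0.02],[0,0,-0.04],0.25],[[0,-0.25,-0.03],[0,0,-0.05],0.25],[[-0.01,-0.3,-0.04],[0,0,-0.06],0.25],[[-0.01,-0.35,-0.04],[0,0,-0.07],0.25],[[-0.01,-0.4,-0.05],[0,0,-0.08],0.25],[[-0.01,-0.45,-0.05],[0,0,-0.09],0.25],[[-0.02,-0.5,-0.06],[0,0,-0.1],0.25]]'; python3 f.py
```

```text
t: 16.75
tool_pos: [0.591, 0.0219, 0.1176]
eef_rot: [0.001, 0.036, 0.999, 0.0]
contact_force: [1.6, 5.7, -1.0]
finger_gap: 0.0212
t16.75 ang -0.0655 dphi -0.9487 r 0.0517 z 0.1176 Ft 5.82 Fr 1.23 Fz -1.03 T [ 1.029 -0.224 -0.007] gap 0.0212
```

```bash
python3 -m creep '[[[0,-0.05,0],[0,0,-0.01],0.25],[[-0.01,-0.1,-0.01],[0,0,-0.02],0.25],[[-0.01,-0.15,-0.02],[0,0,-0.03],0.25],[[-0.02,-0.2,-0.02],[0,0,-0.04],0.25],[[-0.03,-0.25,-0.03],[0,0,-0.05],0.25],[[-0.03,-0.3,-0.04],[0,0,-0.06],0.25],[[-0.04,-0.35,-0.04],[0,0,-0.07],0.25],[[-0.05,-0.4,-0.05],[0,0,-0.08],0.25],[[-0.06,-0.45,-0.05],[0,0,-0.09],0.25],[[-0.07,-0.5,-0.06],[0,0,-0.1],0.25]]'; python3 f.py
```

```text
t: 18.0
tool_pos: [0.5905, 0.0175, 0.1172]
eef_rot: [0.001, 0.086, 0.996, 0.001]
contact_force: [2.1, 6.5, -1.3]
finger_gap: 0.0216
t18.00 ang -0.1526 dphi -1.0358 r 0.0516 z 0.1172 Ft 6.70 Fr 1.07 Fz -1.30 T [ 1.287 -0.269 -0.019] gap 0.0216
```

```bash
python3 -m creep '[[[0,-0.02,0],[0,0,0],0.25],[[-0.01,-0.04,0],[0,0,-0.01],0.25],[[-0.01,-0.06,-0.01],[0,0,-0.01],0.25],[[-0.01,-0.08,-0.01],[0,0,-0.02],0.25],[[-0.02,-0.1,-0.01],[0,0,-0.02],0.25],[[-0.02,-0.12,-0.01],[0,0,-0.02],0.25],[[-0.02,-0.14,-0.02],[0,0,-0.03],0.25],[[-0.03,-0.16,-0.02],[0,0,-0.03],0.25],[[-0.03,-0.18,-0.02],[0,0,-0.04],0.25],[[-0.03,-0.2,-0.02],[0,0,-0.04],0.25]]'; python3 f.py
```

```text
t: 19.25
tool_pos: [0.5902, 0.0157, 0.117]
eef_rot: [0.001, 0.106, 0.994, 0.001]
contact_force: [1.0, 7.6, -1.2]
finger_gap: 0.0217
t19.25 ang -0.1865 dphi -1.0696 r 0.0516 z 0.1170 Ft 7.63 Fr -0.42 Fz -1.25 T [ 1.366 -0.321  0.01 ] gap 0.0217
```

```bash
python3 -m creep '[[[0,0,0],[0,0,0],0.5],[[0,0,0],[0,0,0],0.5],[[0,0,0],[0,0,0],0.5],[[0,0,0],[0,0,0],0.5],[[0,0,1],[0,0,0],0.5],[[0,0,2.5],[0,0,0],0.5],[[0,0,4],[0,0,0],0.5],[[0,0,5.3],[0,0,0],0.5],[[0,0,5.3],[0,0,0],0.5],[[0,0,5.3],[0,0,0],0.5]]'; python3 f.py;python3 - <<'E'
from h import *
c=snap('wrist','w5.png')
E
```

```text
t: 20.5
tool_pos: [0.589, 0.0148, 0.1695]
eef_rot: [-0.0, 0.106, 0.994, 0.0]
contact_force: [0.1, 0.5, -0.2]
finger_gap: 0.0431
t20.50 ang -0.2087 dphi -1.0918 r 0.0506 z 0.1695 Ft 0.56 Fr 0.02 Fz -0.17 T [-0.007 -0.029  0.034] gap 0.0431
```

View pics/w5.png

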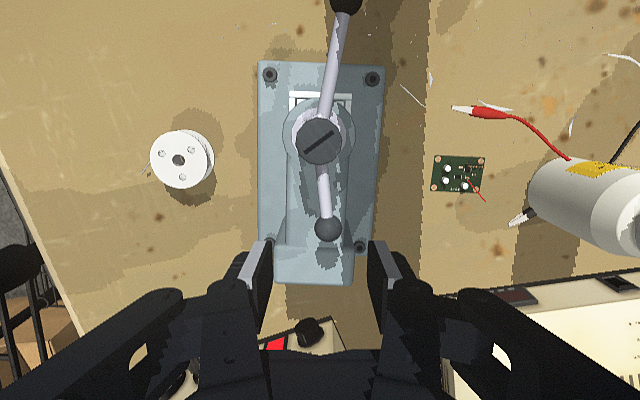

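The handle ball is at (328,229) and the bar ball is at the picture's top edge, around (345,3). The fingers are clear. Checking both angles.

```bash
python3 - <<'E'
from h import *
c=read_camera('wrist')
A=np.array([.5395,.0253])
for n,p,z in(('nut',(345,3),.085),('han',(328,229),.1058),('hub',(320,141),.116)):
    w=onz(c,*p,z);d=w[:2]-A;print(n,w,np.linalg.norm(d),np.degrees(np.arctan2(d[1],d[0])), np.arctan2(d[1],d[0])-np.radians(50.6))
E
```

```text
nut [0.47334568 0.05387529 0.085     ] 0.07206206971554101 156.6381176263264 1.8507142851964296
han [0.59105159 0.01940299 0.1058    ] 0.05188777958419412 -6.5257248496512545 -0.9970319862147571
hub [0.53990849 0.02567121 0.116     ] 0.0005519593831440418 42.26289626145745 -0.14550991031789606
```

```bash
python3 -m creep '[[[-3,1,0.3],[0,0,-0.05],0.5],[[-6,2,0.3],[0,0,-0.1],0.5],[[-9,3.1,0.3],[0,0,-0.15],0.5],[[-11.8,4.05,0.3],[0,0,-0.2],0.5],[[-11.8,4.05,0],[0,0,-0.2],0.5],[[-11.8,4.05,-2],[0,0,-0.2],0.5],[[-11.8,4.05,-2],[0,0,-0.2],0.5],[[-11.8,4.05,-2],[0,0,-0.2],0.5],[[-11.8,4.05,-2],[0,0,-0.2],0.5],[[-11.8,4.05,-2],[0,0,-0.2],0.5]]'; python3 - <<'E'
from h import *
c=snap('wrist','w6.png'); print(proj(c,[.4708,.0553,.085]))
E
```

```text
t: 21.85
tool_pos: [0.4717, 0.0553, 0.1502]
eef_rot: [0.0, 0.204, 0.979, 0.0]
contact_force: [0.8, -0.2, 0.8]
finger_gap: 0.0427
(np.float64(319.0264410821893), np.float64(224.22673991039082))
```

View pics/w6.png

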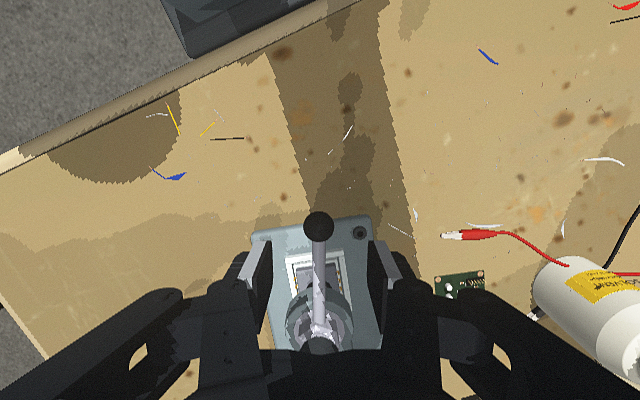

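The ball is at (319,226), centred between the fingers. Descending and closing the jaws around it.

```bash
python3 -m creep '[[[-0.1,0,-1.5],[0,0,0],0.5],[[-0.1,0,-3],[0,0,0],0.5],[[-0.1,0,-4.5],[0,0,0],0.5],[[-0.1,0,-5.6],[0,0,0],0.5],[[-0.1,0,-5.6],[0,0,0],0.28],[[-0.1,0,-5.6],[0,0,0],0.28],[[-0.1,0,-5.6],[0,0,0],0.28],[[-0.1,0,-5.6],[0,0,0],0.28],[[-0.1,0,-5.6],[0,0,0],0.28],[[-0.1,0,-5.6],[0,0,0],0.28]]' 20
cat > g.py <<'E'
from h import *
s=read_state();A=np.array([.5395,.0253]);p=s['tool_pos'];d=p[:2]-A;a=np.arctan2(d[1],d[0]);F=s['contact_force'];T=s['ft_torque']
rd=np.array([np.cos(a),np.sin(a)]);tg=np.array([-rd[1],rd[0]])
q=a+(s['finger_gap']/2-.009)/.075+np.radians(14.4-141)
print('t%.2f angdeg %.2f q~ %.3f r %.4f z %.4f Ft %.2f Fr %.2f Fz %.2f Trad %.3f'%(s['t'],np.degrees(a),q,np.linalg.norm(d),p[2],F[:2]@tg,F[:2]@rd,F[2],T[:2]@rd),np.round(T,3))
E
python3 g.py
python3 - <<'E'
import numpy as np
a0=np.radians(156.4)
for k in range(1,17):
    a=a0-k*.05
    print(round(-.05*k,2),*np.round(7.5*np.array([np.cos(a)-np.cos(a0),np.sin(a)-np.sin(a0)]),2))
E
```

```text
t: 23.15
tool_pos: [0.4702, 0.0553, 0.0938]
eef_rot: [0.0, 0.204, 0.979, 0.0]
contact_force: [-0.8, 0.3, -0.4]
finger_gap: 0.0239
t23.15 angdeg 156.59 q~ 0.563 r 0.0756 z 0.0938 Ft 0.01 Fr 0.90 Fz -0.41 Trad 0.037 [-0.04   0.002 -0.07 ]
-0.05 0.16 0.34
-0.1 0.33 0.67
-0.15 0.53 0.99
-0.2 0.73 1.31
-0.25 0.96 1.61
-0.3 1.19 1.9
-0.35 1.45 2.17
-0.4 1.71 2.44
-0.45 1.99 2.69
-0.5 2.28 2.93
-0.55 2.58 3.15
-0.6 2.9 3.36
-0.65 3.22 3.55
-0.7 3.55 3.72
-0.75 3.89 3.88
-0.8 4.24 4.02
```

```bash
python3 -m creep '[[[0.16,0.34,0],[0,0,-0.05],0.28],[[0.33,0.67,0],[0,0,-0.1],0.28],[[0.53,0.99,0],[0,0,-0.15],0.28],[[0.73,1.31,0],[0,0,-0.2],0.28],[[0.96,1.61,0],[0,0,-0.25],0.28],[[1.19,1.9,0],[0,0,-0.3],0.28],[[1.45,2.17,0],[0,0,-0.35],0.28],[[1.71,2.44,0],[0,0,-0.4],0.28],[[1.99,2.69,0],[0,0,-0.45],0.28],[[2.28,2.93,0],[0,0,-0.5],0.28]]';python3 g.py
python3 - <<'E'
import numpy as np
for s in(.5,.6,.7,.8):
  a0=np.radians(156.4)-s
  for k in (5,10):
    a=a0-k*.01
    print(s,round(-.01*k,2),*np.round(7.5*np.array([np.cos(a)-np.cos(a0),np.sin(a)-np.sin(a0)]),2))
E
```

```text
t: 24.4
tool_pos: [0.4913, 0.0831, 0.0934]
eef_rot: [-0.001, 0.441, 0.897, -0.002]
contact_force: [-4.1, -5.2, 3.4]
finger_gap: 0.0239
t24.40 angdeg 129.82 q~ 0.096 r 0.0753 z 0.0934 Ft 6.48 Fr -1.40 Fz 3.39 Trad 1.165 [-0.923  0.748  0.032]
0.5 -0.05 0.3 0.22
0.5 -0.1 0.61 0.43
0.6 -0.05 0.32 0.19
0.6 -0.1 0.65 0.37
0.7 -0.05 0.34 0.16
0.7 -0.1 0.69 0.3
0.8 -0.05 0.35 0.12
0.8 -0.1 0.71 0.23
```

```bash
python3 -m creep '[[[0.06,0.04,0],[0,0,-0.01],0.28],[[0.12,0.09,0],[0,0,-0.02],0.28],[[0.18,0.13,0],[0,0,-0.03],0.28],[[0.24,0.17,0],[0,0,-0.04],0.28],[[0.3,0.22,0],[0,0,-0.05],0.28],[[0.36,0.26,0],[0,0,-0.06],0.28],[[0.42,0.3,0],[0,0,-0.07],0.28],[[0.48,0.35,0],[0,0,-0.08],0.28],[[0.55,0.39,0],[0,0,-0.09],0.28],[[0.61,0.43,0],[0,0,-0.1],0.28]]';python3 g.py
python3 -m creep '[[[0.06,0.04,0],[0,0,-0.01],0.28],[[0.13,0.08,0],[0,0,-0.02],0.28],[[0.19,0.12,0],[0,0,-0.03],0.28],[[0.26,0.16,0],[0,0,-0.04],0.28],[[0.32,0.19,0],[0,0,-0.05],0.28],[[0.39,0.23,0],[0,0,-0.06],0.28],[[0.45,0.27,0],[0,0,-0.07],0.28],[[0.52,0.3,0],[0,0,-0.08],0.28],[[0.58,0.34,0],[0,0,-0.09],0.28],[[0.65,0.37,0],[0,0,-0.1],0.28]]';python3 g.py
```

```text
t: 25.65
tool_pos: [0.4971, 0.0875, 0.0933]
eef_rot: [-0.001, 0.485, 0.874, -0.002]
contact_force: [-4.8, -4.6, 3.1]
finger_gap: 0.0238
t25.65 angdeg 124.28 q~ -0.002 r 0.0753 z 0.0933 Ft 6.59 Fr -1.10 Fz 3.12 Trad 1.185 [-0.865  0.844  0.029]
t: 26.9
tool_pos: [0.5031, 0.0911, 0.0933]
eef_rot: [-0.001, 0.528, 0.849, -0.003]
contact_force: [-4.6, -5.1, 5.3]
finger_gap: 0.0237
t26.90 angdeg 118.98 q~ -0.095 r 0.0752 z 0.0933 Ft 6.52 Fr -2.19 Fz 5.30 Trad 1.307 [-0.857  1.019 -0.009]
```

```bash
python3 -m creep '[[[0.06,0.03,0],[0,0,-0.01],0.28],[[0.13,0.07,0],[0,0,-0.02],0.28],[[0.2,0.1,0],[0,0,-0.03],0.28],[[0.27,0.13,0],[0,0,-0.04],0.28],[[0.34,0.16,0],[0,0,-0.05],0.28],[[0.34,0.16,0],[0,0,-0.05],0.28],[[0.34,0.16,0],[0,0,-0.05],0.28],[[0.34,0.16,0],[0,0,-0.05],0.28],[[0.34,0.16,0],[0,0,-0.05],0.28],[[0.34,0.16,0],[0,0,-0.05],0.28]]';python3 g.py
```

```text
t: 28.15
tool_pos: [0.506, 0.0927, 0.0931]
eef_rot: [-0.001, 0.549, 0.836, -0.003]
contact_force: [-5.6, -4.2, 4.6]
finger_gap: 0.0237
t28.15 angdeg 116.41 q~ -0.140 r 0.0753 z 0.0931 Ft 6.88 Fr -1.25 Fz 4.57 Trad 1.387 [-0.852  1.125  0.007]
```

```bash
python3 -m creep '[[[0.07,0.03,0],[0,0,-0.01],0.28],[[0.14,0.06,0],[0,0,-0.02],0.28],[[0.21,0.09,0],[0,0,-0.03],0.28],[[0.28,0.12,0],[0,0,-0.04],0.28],[[0.35,0.15,0],[0,0,-0.05],0.28],[[0.42,0.18,0],[0,0,-0.06],0.28],[[0.49,0.2,0],[0,0,-0.07],0.28],[[0.49,0.2,0],[0,0,-0.07],0.28],[[0.49,0.2,0],[0,0,-0.07],0.28],[[0.49,0.2,0],[0,0,-0.07],0.28]]';python3 g.py
```

```text
t: 29.4
tool_pos: [0.5102, 0.0945, 0.093]
eef_rot: [-0.002, 0.578, 0.816, -0.004]
contact_force: [-6.7, -5.0, 5.7]
finger_gap: 0.0235
t29.40 angdeg 112.96 q~ -0.201 r 0.0752 z 0.0930 Ft 8.16 Fr -2.01 Fz 5.67 Trad 1.736 [-0.965  1.477  0.027]
```

```bash
python3 -m creep '[[[0.07,0.03,0],[0,0,-0.01],0.28],[[0.14,0.05,0],[0,0,-0.02],0.28],[[0.21,0.08,0],[0,0,-0.03],0.28],[[0.28,0.1,0],[0,0,-0.04],0.28],[[0.35,0.13,0],[0,0,-0.05],0.28],[[0.35,0.13,0],[0,0,-0.05],0.28],[[0.35,0.13,0],[0,0,-0.05],0.28],[[0.35,0.13,0],[0,0,-0.05],0.28],[[0.35,0.13,0],[0,0,-0.05],0.28],[[0.35,0.13,0],[0,0,-0.05],0.28]]';python3 g.py
```

```text
t: 30.65
tool_pos: [0.5132, 0.0959, 0.0927]
eef_rot: [-0.002, 0.598, 0.801, -0.004]
contact_force: [-8.0, -5.3, 5.3]
finger_gap: 0.0239
t30.65 angdeg 110.47 q~ -0.242 r 0.0753 z 0.0927 Ft 9.38 Fr -2.16 Fz 5.26 Trad 1.846 [-0.968  1.609  0.035]
```

```bash
python3 -m creep '[[[-0.2,-0.07,0],[0,0,0],0.5],[[-0.4,-0.15,0],[0,0,0],0.5],[[-0.6,-0.22,0],[0,0,0],0.5],[[-0.7,-0.3,0],[0,0,0],0.5],[[-0.7,-0.3,0],[0,0,0],0.5],[[-0.7,-0.3,2],[0,0,0],0.5],[[-0.7,-0.3,4],[0,0,0],0.5],[[-0.7,-0.3,6],[0,0,0],0.5],[[-0.7,-0.3,8],[0,0,0],0.5],[[-0.7,-0.3,8],[0,0,0],0.5]]';python3 - <<'E'
from h import *
c=snap('wrist','w7.png'); print(read_state()['contact_force'],read_state()['tool_pos'])
E
```

```text
t: 31.9
tool_pos: [0.5118, 0.0946, 0.1752]
eef_rot: [0.001, 0.598, 0.802, 0.001]
contact_force: [0.4, -0.5, 0.5]
finger_gap: 0.0428
[ 0.07794674 -0.09990312 -0.68472795] [0.5109524  0.09457728 0.17403099]
```

View pics/w7.png

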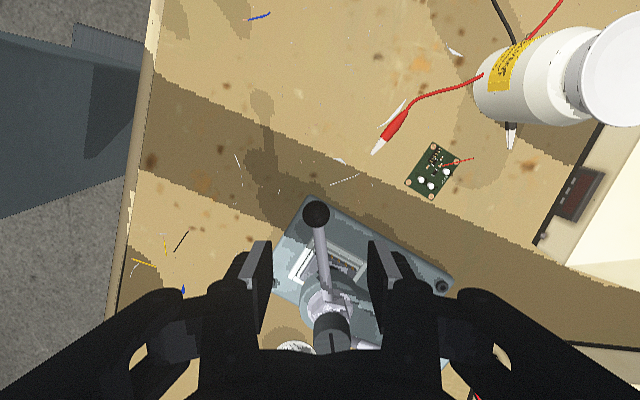

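```bash
python3 - <<'E'
from h import *
c=read_camera('wrist'); im=c['image']
m=cv2.inRange(im,(0,0,0),(70,70,70)); m[:195]=0;m[232:]=0;m[:,:295]=0;m[:,340:]=0
M=cv2.moments(m,True);u,v=M['m10']/M['m00'],M['m01']/M['m00'];print(u,v,M['m00'])
A=np.array([.5395,.0253])
for p in((316,213.5),(u,v)):
    w=onz(c,*p,.085);d=w[:2]-A;a=np.degrees(np.arctan2(d[1],d[0]));print(w,np.linalg.norm(d),a,np.radians(a+14.4-141))
E
```

```text
317.13093289689033 214.50900163666122 611.0
[0.50869663 0.09340695 0.085     ] 0.07474893955193217 114.33625721200228 -0.21404269026826928
[0.50959517 0.09295565 0.085     ] 0.07397017059469942 113.84615949540706 -0.22259650907936185
```

```bash
python3 -m creep '[[[0,0,3],[0,0,0],0.5],[[0,-2,6],[0,0,0],0.5],[[-1,-6,8],[0,0,0],0.5],[[-2,-11,8],[0,0,0],0.5],[[-3,-16,8],[0,0,0],0.5],[[-4,-21,8],[0,0,0],0.5],[[-5,-26,8],[0,0,0],0.5],[[-6,-31,8],[0,0,0],0.5],[[-6,-34,8],[0,0,0],0.5],[[-6,-34,8],[0,0,0],0.5]]';python3 - <<'E'
from h import *
c=snap('top','t8.png')
cv2.imwrite('pics/t8z.png',cv2.resize(c['image'][140:240,300:440],None,fx=5.7,fy=5.7,interpolation=cv2.INTER_CUBIC))
E
```

```text
t: 33.25
tool_pos: [0.4497, -0.2471, 0.2522]
eef_rot: [-0.001, 0.599, 0.801, -0.0]
contact_force: [1.0, -0.2, -0.9]
finger_gap: 0.0427
```

View pics/t8z.png

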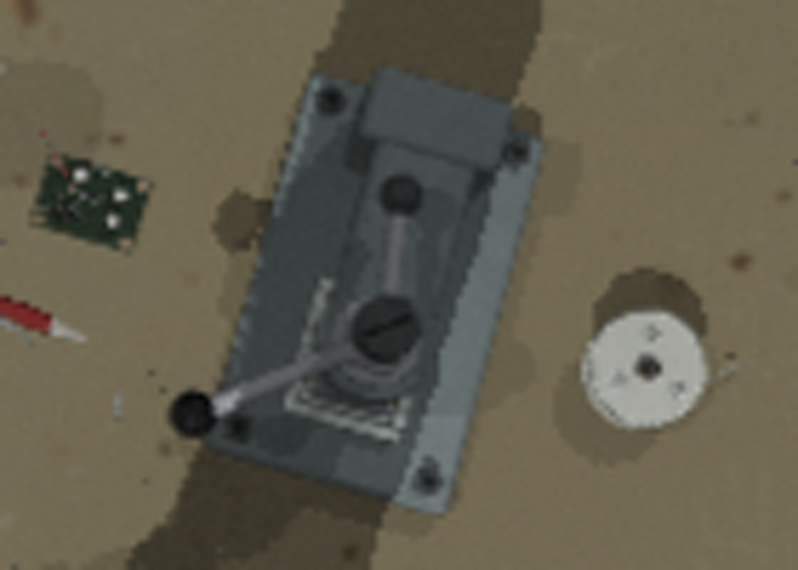

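The black ball is now at zoom (193,413), clockwise of where it started at (204,433). The handle ball is at (401,194), and the board and reel haven't moved. One last check of the angles before handing in.

```bash
python3 - <<'E'
from h import *
import pickle
t=pickle.load(open('top0.pkl','rb'))
Z=lambda u,v:((u+.5)/5.7-.5+300,(v+.5)/5.7-.5+140)
A=np.array([.5395,.0253])
for n,p,z in(('nut0',(204,433),.085),('nut',(193,413),.085),('h0',(282,238),.112),('h',(401,194),.1058)):
    d=onz(t,*Z(*p),z)[:2]-A;print(n,np.linalg.norm(d),np.arctan2(d[1],d[0]))
s=read_state();print(s['t'],s['contact_force'],abs(s['joint_velocities']).max())
E
```

```text
nut0 0.07447322071462643 2.0948840327770144
nut 0.0749678736100683 1.9819544084742127
h0 0.050394189582690506 0.8814109103170036
h 0.05107193640178362 -0.09811620047958514
33.3 [0.43193663 0.0278331  0.5083795 ] 0.033223145779979917
```

```bash
python3 -c "
from bench import *
print(hand_in())"
```

```text
the job is handed in; nothing more can be done
None
```

The job is handed in at about 33 s of the 72 s allowed. As far as my checks show, the nut is tight and the screw is locked on the module with about 14 to 19 N. `hand_in()` gave no verdict.

- **Loosening:** I swung the jam nut by its ball to about +0.52 rad, measured in the wrist camera.
- **Pressing:** I turned the screw clockwise about 1.0 rad. I felt the foot touch in the wrist torque and stopped about 0.15 rad later. At that point the push and the angle both gave 18 to 19 N.
- **Tightening:** I tightened the nut until it held a steady push of 9.4 N at the ball, then let go.

**Last checks:**
- **Nut:** the top view puts it about 0.11 rad tighter than at the start, so roughly -0.21 to -0.24 rad. The wrist view gave -0.21 to -0.22. That is well inside -0.08 to -0.60.
- **Handle:** the top view puts it about 0.016 rad back from the wrist-view reading taken before tightening. That is within picture noise and worth about 2 N. Measured by camera angle alone, the press force is nearer 14 to 16 N, a little below the 18 to 19 N I felt while turning. Both are inside 8 to 35 N.
- **Surroundings:** the board and reel had not moved. The bottle was outside the last close-up, but the arm never came near it. The gripper is clear of everything.

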